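Find the snapped caster stem with a depth gauge

TASK

One of this bowl dolly's casters snapped off and left its stub down in one of the three open sockets. Find that socket with the rod depth gauge, pushing the rod down in a socket until it bottoms, without ramming it. Leave the gauge standing on the blocked socket, bridge flat across the mouth and rod down on the stub, so that I can read how deep the stub sits and drill it out; leave the other things on the counter where they are.

Things in the scene. Friction and masses are not known exactly. Their poses are not given: they have to be found in the camera images.
- dolly: Round steel bowl dolly, upside down, fixed: a ring 300 mm across, 36 mm high, and a cross frame with four upright bosses, 36 mm across, on a circle of 120 mm radius, tops 65 mm above the counter. Three are open sockets; the fourth holds a caster, wheel up (top 143 mm high). Origin: centre, on the counter, z up; sockets a, b, c and the caster lie at 45, 135, -135, -45 degrees from its x axis.
- socket_a (a point): Centre of the mouth of open socket a, in the flat top of its boss, z up: a blind round bore of 16 mm. Two of the three sockets are clear, 42 mm deep to the bottom; in the other, which differs from run to run, the snapped stub of a stem fills the bore, its flat top 14 to 26 mm below the mouth.
- socket_b (a point): Centre of the mouth of open socket b, which looks just like socket a.
- socket_c (a point): Centre of the mouth of open socket c, which looks just like socket a.
- gauge_knob (a point): Centre of the knob, an upright dark steel cylinder 17 mm in diameter, 24 mm high, on top of the depth gauge's rod; take the gauge here. The loose gauge (0.3 to 0.37 kg) starts upright on the counter, standing on its bridge. With the rod fully up the knob's centre is 107 mm above the bridge's underside; with the rod 42 mm out, 64 mm.
- bridge_foot (a point): Centre of the underside of the gauge's bridge, on the rod's axis: a steel bar 110 x 18 x 11 mm with a thicker middle (34 mm long, 23 mm high), through whose centre the upright rod slides. x along the 110 mm bar, z up along the rod. The bridge weighs 0.22 to 0.30 kg, the rod with its knob 0.07 kg.
- rod_pin: The gauge's round rod, 7 mm in diameter and 95 mm long up to the knob; origin at the centre of its lower tip, z up along the rod. With the rod fully up the tip is 1.5 mm inside the bridge.
- gauge_rod (a joint): How far the rod is pushed down through the bridge, m: 0 fully up (as it starts), 0.050 fully down. The tip stands out below the bridge by this less 1.5 mm. Light friction (1.4 N) holds the rod where it is left; it does not fall by its weight. Lifted by the knob, the heavier bridge slides down the rod to its stop: the rod is then fully up again.
- old_caster: Bystander: the old caster with its stem snapped short, lying on its side, about 90 x 60 x 37 mm; origin under its middle.
- screwdriver: Bystander: screwdriver 200 mm long, lying on the counter.
- coffee_cup: Bystander: standing paper cup, 84 mm across and 105 mm high; origin at the centre of its underside.
Mind the look-alikes: they are no part of the job. What is shaped like the part that bears gauge_knob but brown is not meant.

How it is judged:
By the outcome, as a careful person would: the job done as asked, in the order asked, and still so for the second after the job is handed in, with the robot touching nothing.
It also fails if it takes over 72 s, if anything falls off the work surface, if the arm or the gripper's body presses on something with over 40 N, if the wrist force passes 120 N, or if a joint passes its speed limit or range.

ROBOT

A 7-joint arm with a two-finger parallel gripper is mounted at the origin on the work surface. World frame = base frame: x ahead of the robot, y to its left, z up, the work surface at z = 0. Lengths are in m, angles in rad, forces in N, time in s.
With the tool pointing down it reaches from about 0.4 to 0.875 m from the base axis. Payload 19.3 kg.
Tool frame: the origin (TCP) lies midway between the tips of the shut fingers; the grasp point (between the pads) lies 19 mm behind it; x points along the fingers, y is the direction in which the jaws open and shut, and the axes are right-handed (so a half turn about x gives the same grasp; the last joint's range is limited). The gripper opens to 85 mm and grips with 20 to 120 N. Pads are 22 mm wide; open, the fingers measure 114 mm over their backs; the gripper's body (76 mm by 85 mm) begins 54 mm behind the grasp point. The pads swing forward as they close: fully open they stand 13 mm farther back than shut.
Start: joints at [-1.413, 0.521, -0.036, 1.599, 0.021, 1.021, -0.113], TCP at [0.141, 0.609, 0.231] pointing down, gripper open.
Joint ranges: [-2.91, 2.91], [-0.3, 2.13], [-1.5, 1.42], [0.17, 2.43], [-1.26, 4.41], [0.16, 1.93], [-2.52, 2.52]. Speed limits (rad/s): [1.89, 1.89, 2.39, 2.39, 3.01, 3.01, 3.01].

INTERFACE

Orientations are given as [roll, pitch, yaw] about the fixed x, y, z axes, in that order (R = Rz(yaw) Ry(pitch) Rx(roll)).
In Python, from workcell import telemetry, vision, workorder gives the robot as it stands. The module is installed in compiled form; this text tells all that it offers.
- The arm moves only by the tool play_rows, never from a script. Its argument "deltas" is a list of rows, each a list of 7 numbers: the shift along the world's x, y, z in mm, then the turn, a rotation vector about the world's x, y, z in degrees, then the finger opening in mm, from 0 to 85.4. In form: [[x, y, z, wx, wy, wz, jaw], ...]. A call has 1 to 8 rows; each row shifts and turns the commanded pose from where the row before left it; what a row does not reach is not made up. A row lasts 1/8 s, in which the tool goes at most 62.5 mm and 10.7 degrees, less where a joint would pass 70% of its speed; a pose out of reach is approached as far as the arm can. A call with a gripper value outside its range is refused whole. The fingers move at their own pace and stop on an object; "grip_force" is the grip in N (left out, the last holds). Time passes only in rows, so rows that do not move let the fingers close. It gives the time, the measured TCP pose, the force and the opening at its end, in the units of the state.
- telemetry.observe(): the state, without advancing time (a new reading comes with each control period).
- vision.grab_frame(name): name is "scene" or "top" or "wrist"; returns the picture (480x640x3 uint8, red, green, blue); there is no depth.
- vision.camera_info(name): a dict with "mtx" (3x3 intrinsics, pixels), "rvec" (rotation vector, rad) and "tvec" (3), from world to camera coordinates, as OpenCV has them. Camera axes: x right, y down, z forward; pixel columns grow to the right and rows downward; lengths in m; the calibration is good to about 2 mm. A picture is of the moment at which its call begins: read the wrist's pose just before it. camera_info takes no time and is no camera call; for the wrist camera it gives the pose at the moment of the call.
- workorder.job_done(): hands the job in, once; it reports no verdict.
The state is a dict: "clock": time; "qpos": joint angles; "qd": joint speeds; "joint_efforts": joint torques, N m; "position": TCP position; "tool_rot": TCP orientation; "force": force on the tool from outside, world axes, zero at the start; "moment": the same for the moment, N m; "grip_width": finger opening in m.
Only numpy, scipy, OpenCV 4.12 (cv2) and the standard library are available. Lean on these libraries where they do the work, as an engineer would, in place of code of your own. Each camera call takes 0.05 s, during which the arm holds its last target. There are 200 camera calls.

## Working session

There is one attempt and no reset: what is moved stays moved. The work goes in short steps, Python scripts to look and compute and a tool call to move; the robot and the scene stay as the last step left them, time stands still between calls to the robot, and variables do not carry over. Pictures are saved under pics/ and viewed, about 8 in all and at most 12, crops included, and the job is handed in when it is done.

Besides the shell and the picture viewer there is one more tool, called as a command line: name --pt "numbers of a row" for each row, then --argument value for the rest. play_rows: Moves the arm, as the interface text tells. Its arguments: {"type":"object","properties":{"deltas":{"type":"array","items":{"type":"array","items":{"type":"number"}}},"grip_force":{"type":"number"}},"required":["deltas"]}

```bash
mkdir -p pics; cat > h.py <<'E'
import numpy as np, cv2
from workcell import telemetry, vision, workorder
def save(n,f,crop=None,s=1):
    im=vision.grab_frame(n); cv2.imwrite('pics/full_'+f,im[:,:,::-1])
    if crop: x0,y0,x1,y1=crop; im=im[y0:y1,x0:x1]
    if s!=1: im=cv2.resize(im,None,fx=s,fy=s,interpolation=cv2.INTER_CUBIC)
    cv2.imwrite('pics/'+f,im[:,:,::-1])
def cam(n):
    c=vision.camera_info(n); return np.array(c['mtx'],float),np.array(c['rvec'],float).reshape(3),np.array(c['tvec'],float).reshape(3)
def ray(C,u,v):
    K,r,t=C; R=cv2.Rodrigues(r)[0]; o=-R.T@t; d=R.T@np.linalg.inv(K)@[u,v,1]; return o,d
def atz(C,u,v,z):
    o,d=ray(C,u,v); return o+d*(z-o[2])/d[2]
def proj(C,P):
    K,r,t=C; return cv2.projectPoints(np.array(P,float).reshape(-1,3),r,t,K,None)[0].reshape(-1,2)
E
python3 - <<'E'
from h import *
save('scene','s1.png'); save('top','t1.png')
for n in('scene','top'):
    K,r,t=cam(n);R=cv2.Rodrigues(r)[0];print(n,K[0,0],-R.T@t)
o=telemetry.observe();print(o['clock'],o['position'],o['tool_rot'],o['force'])
E
```

```text
scene 543.9528523578172 [1.73464448 0.2053807  0.93346528]
top 578.4630256403389 [0.33923543 0.09460752 1.32658899]
0.1 [0.14111912 0.60853272 0.23078898] [-1.50485198  1.56973565 -1.73265497] [-1.27105028 -0.59629724  0.13257067]
```

View pics/s1.png

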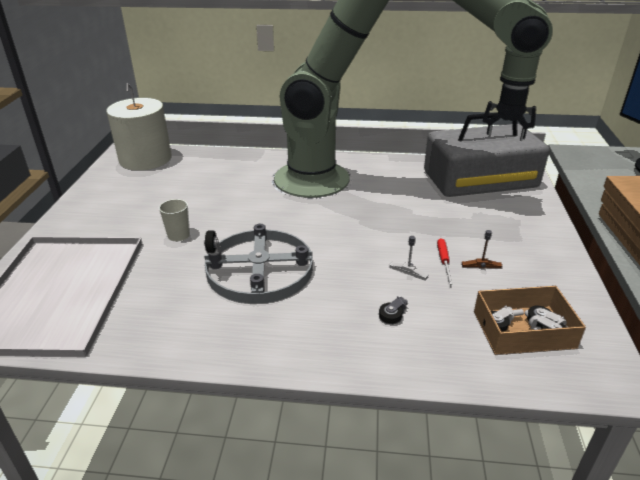

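View pics/t1.png

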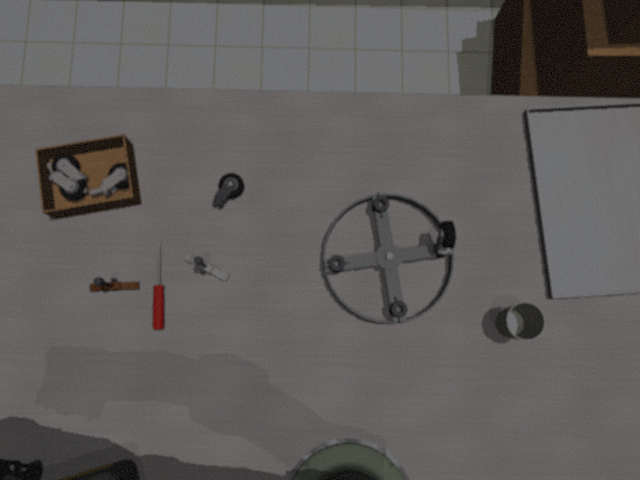

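The scene view shows two gauges: the steel one with its knob at (411,239), and a brown look-alike with its knob at (487,233). I choose the steel one, which is at about (205,265) in the top view. The old caster is at (392,312), the screwdriver at (444,255), and the dolly at (259,265) with its caster at (211,242). Next is a close crop to check the choice.

```bash
python3 - <<'E'
import cv2,numpy as np
t=cv2.imread('pics/full_t1.png');s=cv2.imread('pics/full_s1.png')
r=lambda i,x,y,w,h,k:cv2.resize(i[y:y+h,x:x+w],None,fx=k,fy=k,interpolation=cv2.INTER_CUBIC)
a=r(t,170,235,75,75,4);b=r(s,380,225,75,75,4);c=r(t,315,185,150,150,4)
out=np.hstack([np.vstack([a,b]),c]);out=np.clip(out*1.4,0,255).astype('uint8')
cv2.imwrite('pics/c1.png',out[:, :800]);print(out.shape)
E
```

```text
(600, 900, 3)
```

View pics/c1.png

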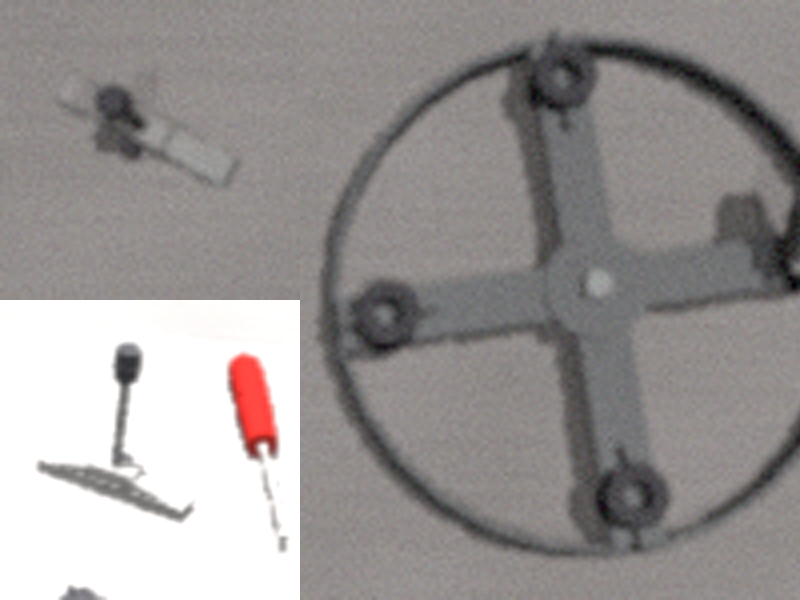

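The crop confirms the steel gauge. In the top view its knob top is at (198.3,259.3), with bar ends at about (187.5,257.5) and (227.5,277.5). The mouths are at (380,204.5), (336.3,264) and (398,308.8).

```bash
cat > m1.py <<'E'
from h import *
T=cam('top');S=cam('scene')
k=atz(T,198.3,259.3,.119);print('knob',k, proj(S,k), 'scene obs', 380+127/4,225+50/4)
e1=atz(T,187.5,257.5,.008);e2=atz(T,227.5,277.5,.011);d=e2-e1;print('bar',e1,e2,np.hypot(*d[:2]),np.degrees(np.arctan2(d[1],d[0])))
M=np.array([atz(T,*p,.065) for p in[(380,204.5),(336.3,264),(398,308.8)]])
print(M)
from itertools import permutations
w=np.radians([45,135,-135]);L=.12*np.c_[np.cos(w),np.sin(w)]
for p in permutations(range(3)):
    X=M[list(p),:2]; A=L-L.mean(0);B=X-X.mean(0)
    th=np.arctan2((A[:,0]*B[:,1]-A[:,1]*B[:,0]).sum(),(A*B).sum());R=np.array([[np.cos(th),-np.sin(th)],[np.sin(th),np.cos(th)]])
    t=X.mean(0)-R@L.mean(0);f=L@R.T+t;e=np.abs(f-X).max()
    if e<.02:
        c=R@(.12*np.array([np.cos(-.785),np.sin(-.785)]))+t
        print(p,'yaw',np.degrees(th),'ctr',t,'fit',f,'err',e,'caster',c, proj(T,[*c,.12]))
        print(proj(S,[[*q,.065] for q in f]))
E
python3 m1.py
```

```text
knob [0.51918002 0.32648237 0.119     ] [[411.22512296 236.34019443]] scene obs 411.75 237.5
bar [0.53951364 0.37263392 0.008     ] [0.49438452 0.27901492 0.011     ] 0.10392860751110142 -115.73642905770205
[[ 0.65802489 -0.06363241  0.065     ]
 [ 0.52140105  0.03375372  0.065     ]
 [ 0.42478432 -0.10163461  0.065     ]]
(0, 1, 2) yaw -35.62153187414861 ctr [ 0.54125496 -0.08330311] fit [[ 0.65965098 -0.06374848]
 [ 0.52170034  0.03509291]
 [ 0.42285895 -0.10285773]] err 0.001925376635561582 caster [ 0.56085673 -0.20169133] [[448.03566403 243.65994012]]
[[257.74014442 275.94227136]
 [302.57613406 247.24257742]
 [260.12040846 225.1508861 ]]
```

The fit is good to 2 mm: a=(0.660,-0.064), b=(0.522,0.035), c=(0.423,-0.103), knob=(0.519,0.326). I'm moving over the knob.

play_rows --pt "47 -35 0 0 0 0 60" --pt "47 -35 0 0 0 0 60" --pt "47 -35 0 0 0 0 60" --pt "47 -35 0 0 0 0 60" --pt "47 -35 0 0 0 0 60" --pt "47 -35 0 0 0 0 60" --pt "47 -35 0 0 0 0 60" --pt "47 -35 0 0 0 0 60" --grip_force 50

```text
clock: 1.1
position: [0.5184, 0.3275, 0.2311]
tool_rot: [-2.475, 1.57, -2.703]
force: [0.1, 0.8, 1.0]
grip_width: 0.0595
```

```bash
python3 - <<'E'
from h import *
from scipy.spatial.transform import Rotation as R
o=telemetry.observe();print({k:np.round(o[k],3) for k in o})
print(R.from_euler('xyz',o['tool_rot']).as_matrix().round(3))
C=cam('wrist');save('wrist','w1.png')
print(proj(C,[[.519,.326,.119],[.519,.326,0]]))
E
```

```text
{'clock': np.float64(1.1), 'qpos': array([-0.694,  0.503,  0.049,  1.636, -0.028,  1.003,  0.708]), 'qd': array([ 0.703,  0.245,  0.086, -0.406, -0.057,  0.161,  0.802]), 'joint_efforts': array([ -6.997, -95.098,   4.433, -32.119,   0.335,  -0.335,  -2.603]), 'position': array([0.518, 0.327, 0.231]), 'tool_rot': array([-2.475,  1.57 , -2.703]), 'force': array([0.059, 0.769, 1.021]), 'moment': array([0.008, 0.009, 0.016]), 'grip_width': np.float64(0.06)}
[[-0.     0.226  0.974]
 [-0.     0.974 -0.226]
 [-1.    -0.    -0.   ]]
[[318.41918688 242.73428821]
 [319.4878872  210.96431052]]
```

View pics/w1.png

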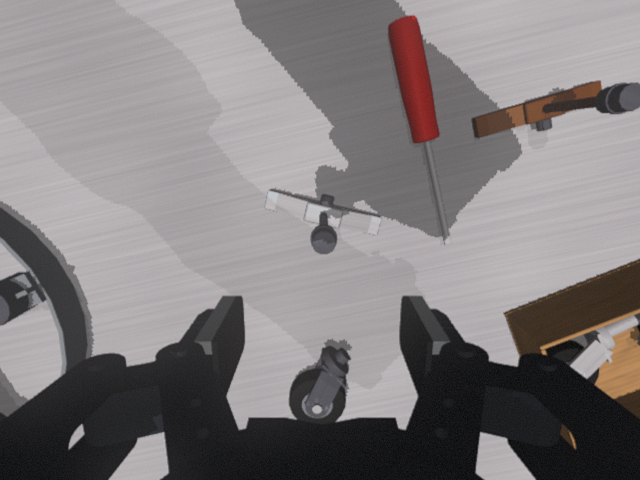

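The wrist view shows the steel gauge's knob top at (323,243) against a predicted (318.4,242.7), so the estimate is a few mm off. The screwdriver is clear of the jaws.

```bash
python3 - <<'E'
from h import *
o=telemetry.observe();print(o['clock'],o['position'],o['qd'].__class__)
C=cam('wrist');print(atz(C,323,243,.119),atz(C,318,243,.119))
e=[atz(C,272,200,.011),atz(C,374,225,.011)];print(e)
E
```

```text
1.15 [0.52458748 0.32075915 0.23109374] <class 'numpy.ndarray'>
[0.52640184 0.32188122 0.119     ] [0.52561754 0.31859729 0.119     ]
[array([0.50350509, 0.27842482, 0.011     ]), array([0.54905167, 0.36626145, 0.011     ])]
```

play_rows --pt "1 0 -20 0 0 0 50" --pt "1 0 -25 0 0 0 50" --pt "1 0 -20 0 0 0 50" --pt "0 0 0 0 0 0 50" --pt "0 0 0 0 0 0 50"

```text
clock: 1.78
position: [0.5203, 0.329, 0.167]
tool_rot: [0.832, 1.57, 0.604]
force: [0.9, 0.6, 0.2]
grip_width: 0.0499
```

```bash
python3 - <<'E'
from h import *
o=telemetry.observe();print(o['position'],abs(o['qd']).max(),o['force'])
C=cam('wrist');save('wrist','w2.png',(200,100,440,340),2.4)
print(proj(C,[[.520,.328,.119],[.520,.328,.095]]))
E
```

```text
[0.52033634 0.32903306 0.16696162] 0.010283335226354664 [0.94048029 0.64156578 0.21267449]
[[317.75329477 272.90348419]
 [318.16076494 258.9842954 ]]
```

View pics/w2.png

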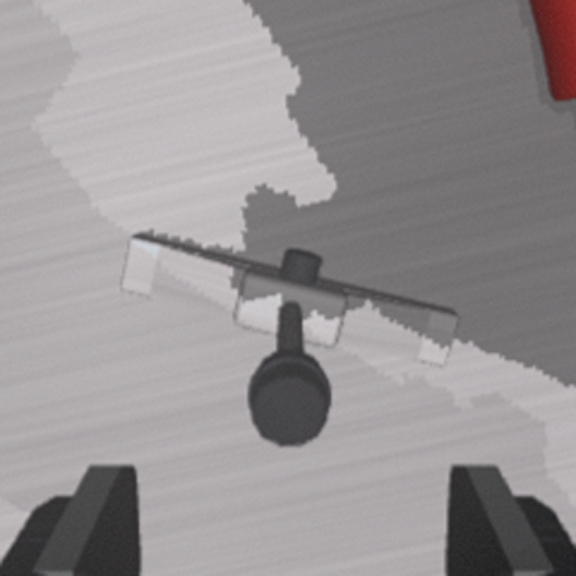

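The knob top is at (320.4,268.8), so the knob is at about (0.518,0.329), 2 mm from the TCP. I'll descend, grip and lift.

play_rows --pt "-1 0 -20 0 0 0 50" --pt "-1 0 -25 0 0 0 50" --pt "0 0 -24 0 0 0 50" --pt "0 0 -10 0 0 0 40" --pt "0 0 0 0 0 0 25" --pt "0 0 0 0 0 0 12" --pt "0 0 0 0 0 0 12" --pt "0 0 0 0 0 0 12" --grip_force 50

```text
clock: 2.82
position: [0.5184, 0.329, 0.0878]
tool_rot: [0.81, 1.57, 0.582]
force: [0.6, 0.1, 0.1]
grip_width: 0.0154
```

play_rows --pt "0 0 0 0 0 0 12" --pt "0 0 0 0 0 0 12" --pt "0 0 4 0 0 0 12" --pt "0 0 10 0 0 0 12" --pt "0 0 15 0 0 0 12" --pt "0 0 20 0 0 0 12" --pt "0 0 20 0 0 0 12" --pt "0 0 11 0 0 0 12"

```text
clock: 3.82
position: [0.5185, 0.3291, 0.1691]
tool_rot: [0.866, 1.569, 0.638]
force: [0.4, 0.7, -3.3]
grip_width: 0.0152
```

The gauge is held (3.3 N on the wrist). Moving to socket b, the nearest.

play_rows --pt "0 -20 20 0 0 0 12" --pt "0 -40 0 0 0 0 12" --pt "1 -50 0 0 0 0 12" --pt "1 -50 0 0 0 0 12" --pt "1 -50 0 0 0 0 12" --pt "0 -40 0 0 0 0 12" --pt "0 -29 0 0 0 0 12" --pt "0 -15 0 0 0 0 12"

```text
clock: 4.82
position: [0.5211, 0.0333, 0.1876]
tool_rot: [-0.893, 1.571, -1.122]
force: [-0.6, 2.0, -2.9]
grip_width: 0.0156
```

play_rows --pt "0 0 0 0 0 0 12" --pt "0 0 0 0 0 0 12" --pt "0 0 0 0 0 0 12" --pt "0 0 0 0 0 0 12"

```text
clock: 5.32
position: [0.5212, 0.0355, 0.1872]
tool_rot: [2.618, 1.571, 2.391]
force: [0.3, 0.1, -4.3]
grip_width: 0.0157
```

```bash
python3 - <<'E'
from h import *
o=telemetry.observe();p=o['position'];print(p,abs(o['qd']).max(),o['force'])
C=cam('wrist');w=vision.grab_frame('wrist');s=vision.grab_frame('scene')
r=lambda i,x,y,w,h,k:cv2.resize(i[y:y+h,x:x+w],None,fx=k,fy=k,interpolation=cv2.INTER_CUBIC)
cv2.imwrite('pics/b1.png',np.hstack([r(w,200,100,200,300,2),r(s,265,180,100,150,4)])[:,:,::-1])
f=lambda C:proj(C,[[.5217,.0351,.065],[.5217,.0351,0],[p[0],p[1],p[2]+.019-.107],[p[0],p[1],p[2]+.031]])
a=f(C);b=f(cam('scene'));print(a,(a-[200,100])*2,b,(b-[265,180])*4+[400,0])
E
```

```text
[0.52115552 0.03550318 0.1872471 ] 0.004689200164280659 [ 0.27960888  0.06616494 -4.25656792]
[[320.03060126 238.57795001]
 [320.36980973 219.79983769]
 [320.21903739 251.4395906 ]
 [318.72877738 355.22030883]] [[240.06120253 277.15590002]
 [240.73961945 239.59967539]
 [240.43807478 302.8791812 ]
 [237.45755475 510.44061766]] [[302.57869787 247.24265261]
 [303.02544081 265.97818412]
 [302.50611048 236.88355297]
 [301.61157961 199.0110586 ]] [[550.31479148 268.97061043]
 [552.10176323 343.91273646]
 [550.02444191 227.53421188]
 [546.44631845  76.0442344 ]]
```

View pics/b1.png

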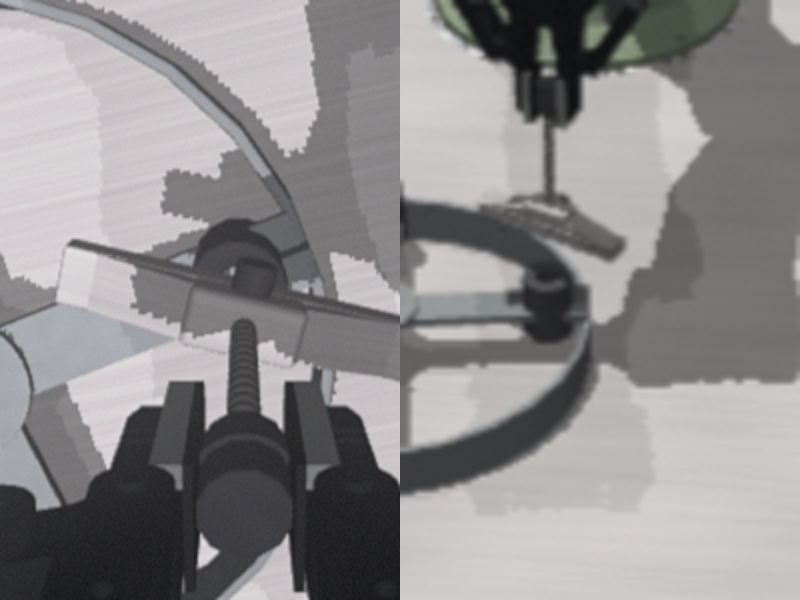

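The gauge hangs plumb, with its rod at about (243,325) in the wrist crop, over the boss (predicted mouth at (240,277)). The offset is about 1 mm, well inside the 4.5 mm clearance. I'm lowering it until the bridge sits, then pushing gently.

play_rows --pt "0 0 -10 0 0 0 12" --pt "0 0 -12 0 0 0 12" --pt "0 0 -6 0 0 0 12" --pt "0 0 -3 0 0 0 12" --pt "0 0 -2 0 0 0 12" --pt "0 0 -2 0 0 0 12" --pt "0 0 -2 0 0 0 12" --pt "0 0 0 0 0 0 12"

```text
clock: 6.42
position: [0.5212, 0.0348, 0.1503]
tool_rot: [0.352, 1.571, 0.124]
force: [0.1, 0.2, -3.0]
grip_width: 0.0154
```

play_rows --pt "0 0 -2 0 0 0 12" --pt "0 0 -2 0 0 0 12" --pt "0 0 -2 0 0 0 12" --pt "0 0 -2 0 0 0 12" --pt "0 0 0 0 0 0 12"

```text
clock: 7.05
position: [0.521, 0.0348, 0.142]
tool_rot: [-2.782, 1.57, -3.01]
force: [1.4, -0.5, -1.8]
grip_width: 0.0155
```

play_rows --pt "0 0 -2 0 0 0 12" --pt "0 0 -2 0 0 0 12" --pt "0 0 -2 0 0 0 12" --pt "0 0 0 0 0 0 12"

```text
clock: 7.55
position: [0.521, 0.0349, 0.136]
tool_rot: [-2.82, 1.57, -3.048]
force: [0.1, -0.7, -2.5]
grip_width: 0.0152
```

```bash
python3 - <<'E'
from h import *
o=telemetry.observe();p=o['position'];print(p,o['force'])
w=vision.grab_frame('wrist');s=vision.grab_frame('scene')
r=lambda i,x,y,w,h,k:cv2.resize(i[y:y+h,x:x+w],None,fx=k,fy=k,interpolation=cv2.INTER_CUBIC)
cv2.imwrite('pics/b2.png',np.hstack([r(w,200,100,200,300,2),r(s,265,180,100,150,4)])[:,:,::-1])
E
```

```text
[0.52102958 0.03487687 0.13604221] [ 0.12506324 -0.73903771 -2.49629328]
```

View pics/b2.png

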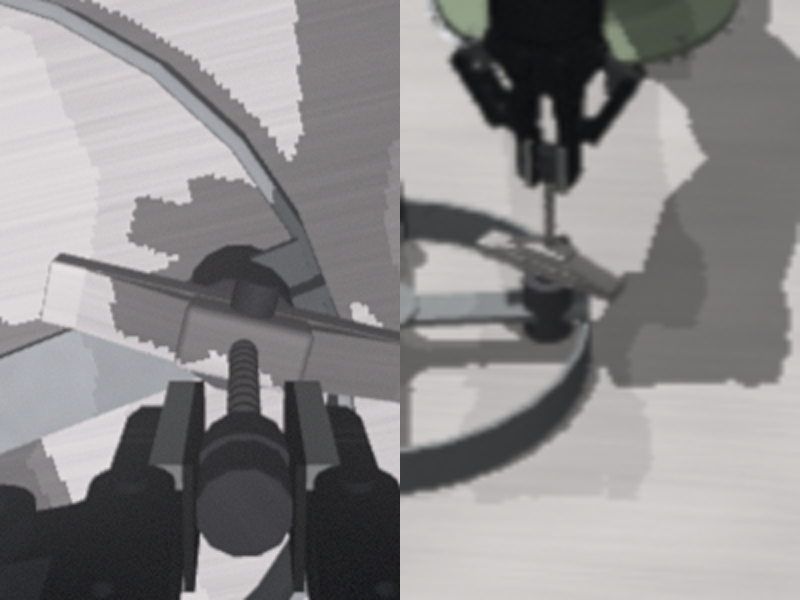

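The bridge now rests on boss b, and the visible rod is shorter, so it is sliding. I'll keep pushing in 2 mm steps.

play_rows --pt "0 0 -2 0 0 0 12" --pt "0 0 -2 0 0 0 12" --pt "0 0 0 0 0 0 12"

```text
clock: 8.02
position: [0.5211, 0.0348, 0.1321]
tool_rot: [-2.718, 1.571, -2.946]
force: [0.3, -0.6, -2.3]
grip_width: 0.0153
```

play_rows --pt "0 0 -2 0 0 0 12" --pt "0 0 -2 0 0 0 12" --pt "0 0 0 0 0 0 12"

```text
clock: 8.4
position: [0.521, 0.0348, 0.128]
tool_rot: [-2.704, 1.57, -2.932]
force: [0.6, -0.8, -2.2]
grip_width: 0.0159
```

play_rows --pt "0 0 -2 0 0 0 12" --pt "0 0 -2 0 0 0 12" --pt "0 0 0 0 0 0 12"

```text
clock: 8.78
position: [0.521, 0.0349, 0.1241]
tool_rot: [-2.766, 1.57, -2.994]
force: [0.1, -1.7, -1.4]
grip_width: 0.0153
```

play_rows --pt "0 0 -2 0 0 0 12" --pt "0 0 -3 0 0 0 12" --pt "0 0 -3 0 0 0 12" --pt "0 0 -2 0 0 0 12" --pt "0 0 0 0 0 0 12"

```text
clock: 9.4
position: [0.521, 0.0349, 0.114]
tool_rot: [-2.768, 1.57, -2.996]
force: [1.4, -0.2, -2.4]
grip_width: 0.0155
```

play_rows --pt "0 0 -1 0 0 0 12" --pt "0 0 -1 0 0 0 12" --pt "0 0 -1 0 0 0 12" --pt "0 0 0 0 0 0 12"

```text
clock: 9.9
position: [0.5211, 0.0348, 0.1112]
tool_rot: [-2.274, 1.571, -2.502]
force: [0.5, -2.8, -0.7]
grip_width: 0.0155
```

play_rows --pt "0 0 -1 0 0 0 12" --pt "0 0 -1 0 0 0 12" --pt "0 0 0 0 0 0 12"

```text
clock: 10.28
position: [0.5215, 0.0349, 0.1096]
tool_rot: [0.371, 1.57, 0.143]
force: [-0.9, -1.7, 6.8]
grip_width: 0.0157
```

Socket b bottoms at TCP z 0.1096. That is about 43.5 mm of travel, a depth of about 42 mm, so it is clear. Next I lift and go to socket a.

play_rows --pt "0 0 4 0 0 0 12" --pt "0 0 10 0 0 0 12" --pt "0 0 14 0 0 0 12" --pt "0 0 12 0 0 0 12" --pt "0 0 6 0 0 0 12" --pt "0 0 8 0 0 0 12" --pt "0 0 14 0 0 0 12" --pt "0 0 10 0 0 0 12"

```text
clock: 11.28
position: [0.5213, 0.0349, 0.1883]
tool_rot: [0.436, 1.57, 0.208]
force: [0.7, 0.5, -3.2]
grip_width: 0.0157
```

play_rows --pt "12 -8 0 0 0 0 12" --pt "24 -17 0 0 0 0 12" --pt "34 -25 0 0 0 0 12" --pt "32 -25 0 0 0 0 12" --pt "24 -16 0 0 0 0 12" --pt "12 -8 0 0 0 0 12" --pt "0 0 0 0 0 0 12" --pt "0 0 0 0 0 0 12"

```text
clock: 12.28
position: [0.6586, -0.0634, 0.1871]
tool_rot: [2.864, 1.57, 2.637]
force: [-0.2, 0.5, -3.8]
grip_width: 0.0153
```

```bash
cat > look.py <<'E'
from h import *
import sys
def look(f,m,sx):
    o=telemetry.observe();p=o['position'];print(p,abs(o['qd']).max(),o['force'])
    C=cam('wrist');w=vision.grab_frame('wrist');s=vision.grab_frame('scene')
    r=lambda i,x,y,w,h,k:cv2.resize(i[y:y+h,x:x+w],None,fx=k,fy=k,interpolation=cv2.INTER_CUBIC)
    P=[[*m,.065],[p[0],p[1],p[2]-.088],[p[0],p[1],p[2]+.031]]
    b=proj(cam('scene'),P).round(1); x0,y0=int(b[0,0])-50,int(b[0,1])-90
    cv2.imwrite('pics/'+f,np.hstack([r(w,200,100,200,300,2),r(s,x0,y0,100,150,4)])[:,:,::-1])
    print('wrist',(proj(C,P)-[200,100])*2,'scene',(b-[x0,y0])*4+[400,0])
look(sys.argv[1],(float(sys.argv[2]),float(sys.argv[3])),0)
E
python3 look.py a1.png .6597 -.0637
```

```text
[ 0.65855423 -0.06342585  0.18711726] 0.007242426103697246 [-0.15177269  0.53856877 -3.75606347]
wrist [[240.71597071 278.94171993]
 [240.35224576 302.98065786]
 [237.41935232 510.16416137]] scene [[603.2 360. ]
 [600.  316.4]
 [586.8 159.2]]
```

View pics/a1.png

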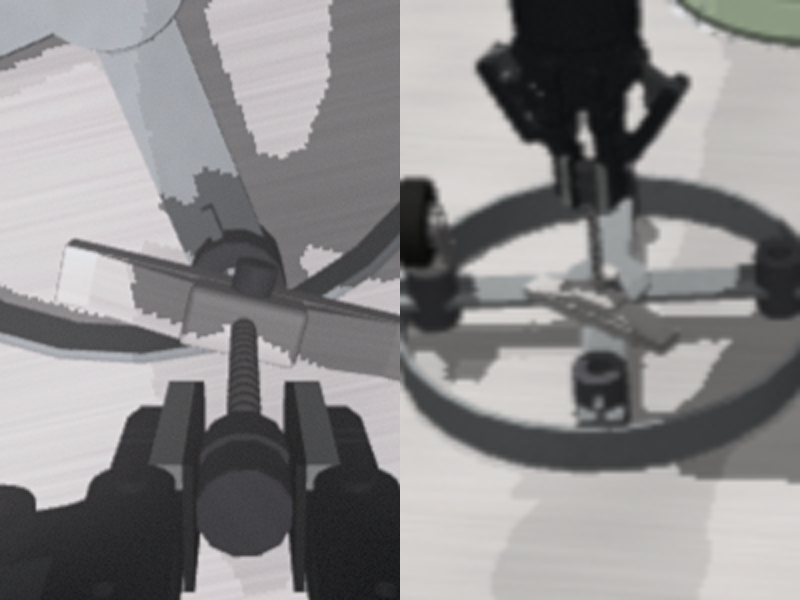

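Socket a lines up: in the wrist crop the mouth's upper edge is at y≈258 (259 expected), and in the scene crop the boss is at (600,364) against (603,360). I'm lowering and probing.

play_rows --pt "1 0 -10 0 0 0 12" --pt "0 0 -12 0 0 0 12" --pt "0 0 -6 0 0 0 12" --pt "0 0 -3 0 0 0 12" --pt "0 0 -2 0 0 0 12" --pt "0 0 -2 0 0 0 12" --pt "0 0 -2 0 0 0 12" --pt "0 0 0 0 0 0 12"

```text
clock: 13.38
position: [0.6602, -0.0642, 0.1503]
tool_rot: [0.075, 1.571, -0.153]
force: [-0.9, -0.5, -1.5]
grip_width: 0.0155
```

play_rows --pt "0 0 -2 0 0 0 12" --pt "0 0 -2 0 0 0 12" --pt "0 0 -2 0 0 0 12" --pt "0 0 -2 0 0 0 12" --pt "0 0 0 0 0 0 12"

```text
clock: 14.0
position: [0.66, -0.0642, 0.142]
tool_rot: [-2.828, 1.57, -3.055]
force: [0.7, -0.4, -1.6]
grip_width: 0.0154
```

play_rows --pt "0 0 -1 0 0 0 12" --pt "0 0 -1 0 0 0 12" --pt "0 0 -1 0 0 0 12" --pt "0 0 0 0 0 0 12"

```text
clock: 14.5
position: [0.6601, -0.0641, 0.1392]
tool_rot: [-2.784, 1.571, -3.012]
force: [-0.1, -1.6, -1.4]
grip_width: 0.0154
```

play_rows --pt "0 0 -1 0 0 0 12" --pt "0 0 -1 0 0 0 12" --pt "0 0 0 0 0 0 12"

```text
clock: 14.88
position: [0.6601, -0.0642, 0.1371]
tool_rot: [-2.854, 1.571, -3.082]
force: [-0.2, -0.8, 0.2]
grip_width: 0.0152
```

play_rows --pt "0 0 -1 0 0 0 12" --pt "0 0 -1 0 0 0 12" --pt "0 0 0 0 0 0 12"

```text
clock: 15.25
position: [0.6601, -0.0641, 0.1351]
tool_rot: [-2.903, 1.571, -3.131]
force: [-0.4, -1.2, -1.0]
grip_width: 0.0155
```

play_rows --pt "0 0 -1 0 0 0 12" --pt "0 0 -1 0 0 0 12" --pt "0 0 0 0 0 0 12"

```text
clock: 15.62
position: [0.6601, -0.0642, 0.1332]
tool_rot: [-2.622, 1.571, -2.849]
force: [-0.2, -0.3, -2.0]
grip_width: 0.0158
```

play_rows --pt "0 0 -1 0 0 0 12" --pt "0 0 -1 0 0 0 12" --pt "0 0 0 0 0 0 12"

```text
clock: 16.0
position: [0.6601, -0.0642, 0.1311]
tool_rot: [-2.909, 1.571, -3.137]
force: [-0.0, -0.9, -1.0]
grip_width: 0.0158
```

play_rows --pt "0 0 -1 0 0 0 12" --pt "0 0 -1 0 0 0 12" --pt "0 0 0 0 0 0 12"

```text
clock: 16.38
position: [0.6601, -0.0641, 0.1291]
tool_rot: [-2.863, 1.571, -3.091]
force: [1.2, -1.0, -2.0]
grip_width: 0.0157
```

play_rows --pt "0 0 -1 0 0 0 12" --pt "0 0 -1 0 0 0 12" --pt "0 0 0 0 0 0 12"

```text
clock: 16.75
position: [0.6607, -0.0643, 0.128]
tool_rot: [0.169, 1.57, -0.059]
force: [-1.5, -0.9, 7.5]
grip_width: 0.0153
```

play_rows --pt "0 0 -1 0 0 0 12" --pt "0 0 -1 0 0 0 12" --pt "0 0 0 0 0 0 12"

```text
clock: 17.12
position: [0.6618, -0.0644, 0.1276]
tool_rot: [0.188, 1.567, -0.04]
force: [-2.2, -0.8, 24.5]
grip_width: 0.0153
```

Socket a stops the rod at TCP z 0.128. That is about 25 mm of travel, so the stub is about 23.5 mm deep. I'll relieve the push but keep a light load, then open.

play_rows --pt "0 0 1 0 0 0 12" --pt "0 0 1 0 0 0 12" --pt "0 0 0.2 0 0 0 12" --pt "0 0 0 0 0 0 12"

```text
clock: 17.62
position: [0.6606, -0.0641, 0.128]
tool_rot: [0.277, 1.57, 0.05]
force: [-0.9, -0.9, 7.4]
grip_width: 0.0156
```

play_rows --pt "0 0 0 0 0 0 20" --pt "0 0 0 0 0 0 28" --pt "0 0 0 0 0 0 36" --pt "0 0 0 0 0 0 45" --pt "0 0 0 0 0 0 50" --pt "0 0 0 0 0 0 50"

```text
clock: 18.38
position: [0.6602, -0.0641, 0.1275]
tool_rot: [-2.613, 1.571, -2.841]
force: [0.4, 0.3, -0.2]
grip_width: 0.0499
```

play_rows --pt "0 0 10 0 0 0 50" --pt "0 0 20 0 0 0 50" --pt "0 0 30 0 0 0 50" --pt "-20 0 40 0 0 0 50" --pt "-40 0 40 0 0 0 50" --pt "-40 0 20 0 0 0 50" --pt "0 0 0 0 0 0 50" --pt "0 0 0 0 0 0 50"

```text
clock: 19.38
position: [0.5607, -0.064, 0.2885]
tool_rot: [0.3, 1.569, 0.072]
force: [0.4, -1.2, 0.3]
grip_width: 0.05
```

```bash
python3 - <<'E'
from h import *
o=telemetry.observe();p=o['position'];print(p,abs(o['qd']).max(),o['force'])
g=(.6605,-.064)
P=[[*g,.065],[*g,.065+.107-.025+.012]]
w=vision.grab_frame('wrist');C=cam('wrist');s=vision.grab_frame('scene');t=vision.grab_frame('top')
r=lambda i,x,y,w,h,k:cv2.resize(i[y:y+h,x:x+w],(w*k,h*k),interpolation=cv2.INTER_CUBIC)
q=proj(cam('scene'),P);print('scene',(q-[208,190])*4+[400,0]);print('wrist',proj(C,P));print('top',proj(cam('top'),P))
cv2.imwrite('pics/f1.png',np.hstack([cv2.resize(w,(400,300)),r(s,208,190,100,75,4)])[:,:,::-1])
wc=proj(C,P)[0].astype(int);print(wc)
cv2.imwrite('pics/f2.png',cv2.resize(w,(800,600))[:,:,::-1])
E
```

```text
[ 0.56065039 -0.06403729  0.28850308] 0.030993745905922476 [ 0.35017873 -1.21042169  0.29842706]
scene [[598.32202654 344.56181082]
 [588.05792165 225.16668745]]
wrist [[343.07226204 306.14931127]
 [349.38108368 356.16712814]]
top [[380.15654716 203.4331479 ]
 [385.72875167 192.39814876]]
[343 306]
```

View pics/f1.png

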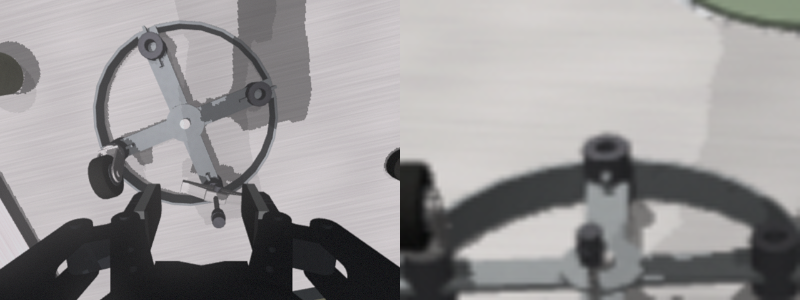

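The gauge stands on socket a, with its knob at about (592,237) in the right-hand crop. That crop cuts off the bridge, so I'll take one more to check it lies flat.

```bash
python3 - <<'E'
from h import *
s=vision.grab_frame('scene');t=vision.grab_frame('top')
r=lambda i,x,y,w,h,k:cv2.resize(i[y:y+h,x:x+w],(w*k,h*k),interpolation=cv2.INTER_CUBIC)
a=r(s,210,225,100,100,5);b=np.clip(r(t,350,170,60,100,5)*1.4,0,255).astype('uint8')
cv2.imwrite('pics/f3.png',np.hstack([a,b])[:,:,::-1])
g=np.array([.6605,-.064]);d=np.array([.43,.9])*.055
P=[[*(g-d),.065],[*(g+d),.065],[*g,.065],[*g,.147]]
print((proj(cam('scene'),P)-[210,225])*5,(proj(cam('top'),P)-[350,170])*5+[500,0])
E
```

```text
[[153.48011748 221.85426196]
 [325.26620129 290.72951962]
 [237.90253317 255.70226352]
 [226.76798227 126.181853  ]] [[761.04627126 220.29005972]
 [541.01867588 114.28206359]
 [650.78273582 167.16573948]
 [674.85180686 119.50019206]]
```

View pics/f3.png

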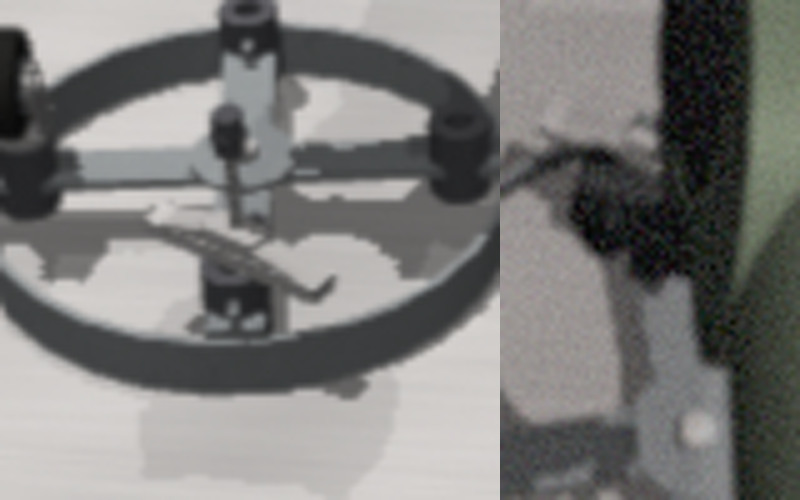

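The bridge ends are at about (155,225) and (320,298), against (153,222) and (325,291) expected for a flat seat. The knob is at (229,130) against (227,126), so the rod is still down. Handing in.

```bash
python3 -c "
from h import *
print(workorder.job_done(), telemetry.observe()['clock'])"
```

```text
the job is handed in; nothing more can be done
the job is handed in; nothing more can be done
```

The blocked socket is a. I left the depth gauge standing on it, bridge across the mouth and rod down on the stub, which sits about 23.5 mm below the mouth.

- **Probing:** Socket b bottomed at about 42 mm, so it is clear. In socket a the rod stopped after about 25 mm of travel. The push there peaked at about 25 N, and I eased it to about 7 N before letting go. I did not probe socket c, because a was already found blocked.
- **Last checks:** In the final scene picture the bridge ends and knob were within about 1.5 px of where a flat bridge with the rod down would put them. The gripper was clear and the wrist force had returned to near zero. The top camera's view of the gauge was hidden by the arm, so that check rests on the scene camera alone.
- **Bystanders:** The arm did not go near the other things on the counter except to pass above them. I did not compare their positions before and after.
- **Time:** About 20 s of the 72 s was used.

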